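Put a scanner battery on charge in the empty bench cradle

TASK

Put the loose hand-scanner battery on charge in the empty charging cradle: set its brass-contact nose down into the bay first, heel raised, push it against the sprung contact, and rock the heel down until the battery lies flat and fully home on the floor of the bay. The bay is a close fit and the contacts bend easily, so ease it in by feel and never force it against the cradle. Let go of it, and leave the battery in the other cradle and the other things on the bench where they are.

Things in the scene. Friction and masses are not known exactly. Their poses are not given: they have to be found in the camera images.
- battery_center (a point): Centre (half-way up) of the loose battery: a dark box 84 x 44 x 28 mm (its x, y, z), about 180 g, lying flat on the bench, label up. Its -x end is the nose, with three brass contact strips; its +x end is the heel, with a blue cap. z is up when it lies flat.
- battery_nose (a point): Middle of the bottom edge of the loose battery's nose (42 mm towards -x from its centre and 14 mm below it); axes as the battery's.
- battery_under (a point): Centre of the loose battery's underside, 14 mm below its centre; axes as the battery's.
- cradle: Base plate of the empty charging cradle: dark, 196 x 68 x 8 mm, fixed to the bench, z up, x along the bay; origin on the bench. On it a grey battery tray, 172 x 62 mm and 36 mm high over the bench, is held by two screws in slots: it is clamped firmly, but anywhere up to 10 mm towards +x or -x of its middle setting. That shift is not in the readings: see it or feel it.
- cradle_bay (a point): Point of the base at the centre of the empty bay's floor, 22 mm above the bench, for the tray's middle setting (the real bay is shifted by up to 10 mm along x; y and z are true); axes as the cradle's. The bay is 88 mm long (x), 46 mm wide (y), open at the top. Seated, the battery's nose is at the toe (-x), its heel against the heel wall, its centre at x +1, y 0, z +14 mm plus the shift.
- cradle_screw (a point): Mid-point of the two clamp screws, on the base: x -97 mm from cradle_bay, 15 mm above the bench. Bay walls, from the bay's own centre: toe wall x -45 mm, 10 mm high, flat behind; heel wall x +43 mm, 14 mm high, 15 mm thick; side walls 14 mm high only at x -45 to -31 (then flared to -25) and +34 to +43 mm, between them open for fingers to 11 mm below the floor. Side walls slope out 2 mm in their top 3 mm.
- contact (a joint): Travel of the empty bay's sprung contact, m: 0 = out, face 8 mm proud of the toe wall (x -37 mm, plus the shift); 0.006 = stop, x -43 mm. Square block, 24 mm wide, 1.5 to 9 mm above the floor. Pushes towards the heel with 3 N when out, 9 N at the stop; about 0.004 with a battery seated. Moves only along x: pressing it from above does nothing.
- cradle2_bay (a point): The same point of the second, identical cradle, which already holds a battery.
- battery2_center (a point): Centre of the battery, same as the loose one, that sits in the second cradle. Leave it alone.
- scanner: Bystander: grey hand scanner lying on its side, 62 x 185 x 40 mm; origin at its underside near the middle.
- tape: Bystander: roll of brown packing tape lying flat, 104 mm across, 48 mm high; origin at the centre of its underside.
- carton: Bystander: small yellow parts carton 75 x 120 x 45 mm; origin at the centre of its underside.
- battery: The loose battery as a whole; its origin is the point battery_under.

How it is judged:
By the outcome, as a careful person would: the job done as asked, in the order asked, and still so for the second after the job is handed in, with the robot touching nothing.
It also fails if it takes over 72 s, if anything falls off the work surface, if the arm or the gripper's body presses on something with over 40 N, if the wrist force passes 120 N, or if a joint passes its speed limit or range.

ROBOT

A 6-joint arm with a two-finger parallel gripper is mounted at the origin on the work surface. World frame = base frame: x ahead of the robot, y to its left, z up, the work surface at z = 0. Lengths are in m, angles in rad, forces in N, time in s.
With the tool pointing down it reaches from about 0.425 to 1.125 m from the base axis. Payload 14.9 kg.
Tool frame: the origin (TCP) lies midway between the tips of the shut fingers; the grasp point (between the pads) lies 19 mm behind it; z points along the fingers, y is the direction in which the jaws open and shut (so a half turn about z gives the same grasp; the last joint's range is limited). The gripper opens to 91 mm and grips with 3 to 60 N. Pads are 32 mm wide; open, the fingers measure 118 mm over their backs; the gripper's body (76 mm by 178 mm) begins 60 mm behind the grasp point.
Start: joints at [-0.033, 0.379, 1.734, -0, 1.028, -0.033], TCP at [0.7, -0, 0.214] pointing down, gripper open.
Joint ranges: [-2.77, 2.77], [-0.74, 2.19], [0, 2.66], [-1.06, 4.2], [0.31, 2.87], [-3.08, 3.08]. Speed limits (rad/s): [1.89, 1.89, 2.39, 3.14, 3.14, 3.14].

INTERFACE

Orientations are given as a unit quaternion [x, y, z, w].
In Python, from station import bot gives the robot as it stands.
- The arm moves only by the tool arm_command, never from a script. Its argument "motion" is a list that holds one entry, the list of rows, each a list of 7 numbers: the shift along the tool's x, y, z in units of 60 mm (1.0 is 60 mm), then the turn, a rotation vector about the tool's x, y, z in rad, then the closure, from 0 (fully open) to 1 (shut). In form: [[[dx, dy, dz, ax, ay, az, fingers], ...]]. A call has 1 to 5 rows; each row shifts and turns the commanded pose from where the row before left it, along the tool's axes as they then stand; what a row does not reach is not made up. A row lasts 1/8 s, in which the tool goes at most 62.5 mm and 10.7 degrees, less where a joint would pass 70% of its speed; a pose out of reach is approached as far as the arm can. A call is refused whole if a number of a shift passes 1 or a number of a turn 0.188, either way. A call with a gripper value outside its range is refused whole. The fingers move at their own pace and stop on an object; "grip_force" is the grip in N (left out, the last holds). Time passes only in rows, so rows that do not move let the fingers close. It gives the time, the measured TCP pose, the force and the opening at its end, in the units of the state.
- bot.get_state(): the state, without advancing time (a new reading comes with each control period).
- bot.snapshot(name): name is "scene" or "side" or "wrist"; returns the picture (420x560x3 uint8, red, green, blue); there is no depth.
- bot.camera_model(name): a dict with "fovy" (degrees; the focal length in pixels is half the picture's height over the tangent of half this angle, whatever the lens; pixels are square), "cx", "cy" (the principal point, pixels), "rvec" (rotation vector, rad) and "tvec" (3), from world to camera coordinates, as OpenCV has them; the wrist camera has in their place "mount" (4x4, takes a point from camera to tool coordinates, whose origin is the TCP and whose axes are the flange's). Camera axes: x right, y down, z forward; pixel columns grow to the right and rows downward; lengths in m; the calibration is good to about 2 mm. A picture is of the moment at which its call begins: read the wrist's pose just before it. camera_model takes no time and is no camera call.
- bot.sign_off(): hands the job in, once; it reports no verdict.
The state is a dict: "time": time; "qpos": joint angles; "joint_velocities": joint speeds; "tau": joint torques, N m; "position": TCP position; "eef_rot": TCP orientation; "wrist_force": force on the tool from outside, world axes, zero at the start; "ft_torque": the same for the moment, N m; "opening": finger opening in m.
Only numpy, scipy, OpenCV 4.12 (cv2) and the standard library are available. Lean on these libraries where they do the work, as an engineer would, in place of code of your own. Each camera call takes 0.05 s, during which the arm holds its last target.

## Working session

There is one attempt and no reset: what is moved stays moved. The work goes in short steps, Python scripts to look and compute and a tool call to move; the robot and the scene stay as the last step left them, time stands still between calls to the robot, and variables do not carry over. Pictures are saved under pics/ and viewed, and the job is handed in when it is done.

Besides the shell and the picture viewer there is one more tool, called after "Call:" in YAML: its name, and indented under it one key for each argument. arm_command: Moves the arm, as the interface text tells. Its arguments: {"type":"object","properties":{"motion":{"type":"array","items":{"type":"array","items":{"type":"array","items":{"type":"number"}}}},"grip_force":{"type":"number"}},"required":["motion"]}

```bash
ls; mkdir -p pics; python3 - <<'E'
from station import bot
import cv2
s=bot.get_state(); print(s)
for n in ["scene","side","wrist"]:
    im=bot.snapshot(n); cv2.imwrite(f"pics/{n}0.png",im[:,:,::-1]); print(n,bot.camera_model(n))
E
```

```text
pics
{'time': 0.0, 'qpos': array([-3.33162931e-02,  3.79435027e-01,  1.73476266e+00, -4.96133815e-05,
        1.02850787e+00, -3.32833761e-02]), 'joint_velocities': array([-4.46781784e-06, -1.73815399e-03,  1.30046717e-03,  4.00103188e-04,
       -2.71749305e-04,  3.38047218e-04]), 'tau': array([ 6.45993277e-04, -7.63727903e+01, -4.34372771e+01,  6.49972307e-02,
        4.23743343e-02, -1.55693674e-04]), 'position': array([ 6.99607903e-01, -1.54599371e-05,  2.13278726e-01]), 'eef_rot': array([ 7.07109248e-01,  7.07104095e-01, -3.95664948e-04, -3.91843209e-04]), 'wrist_force': array([ 0.57098515, -0.10173434,  0.0386053 ]), 'ft_torque': array([-0.02504445, -0.03060255, -0.03731069]), 'opening': 0.09121532418730276}
scene {'fovy': 50.813392190253076, 'cx': 278.0356830043447, 'cy': 210.65540990017277, 'rvec': array([ 1.99244704,  1.43549793, -0.60069381]), 'tvec': array([-0.18388846, -0.3859618 ,  1.3345854 ])}
side {'fovy': 54.09421205477622, 'cx': 274.5650043069839, 'cy': 214.43754443942788, 'rvec': array([ 0.4581732 , -2.50109087,  1.47422741]), 'tvec': array([0.60618349, 0.1668627 , 0.57436968])}
wrist {'fovy': 65.16460133496632, 'cx': 277.36468087610234, 'cy': 213.04782780005206, 'mount': array([[-5.80029087e-04, -9.72706273e-01, -2.32039157e-01,
         6.59307726e-02],
       [ 9.99999560e-01, -7.35407322e-04,  5.83119182e-04,
        -2.10651705e-04],
       [-7.37846981e-04, -2.32038717e-01,  9.72706271e-01,
        -1.69678437e-01],
       [ 0.00000000e+00,  0.00000000e+00,  0.00000000e+00,
         1.00000000e+00]])}
```

View pics/scene0.png

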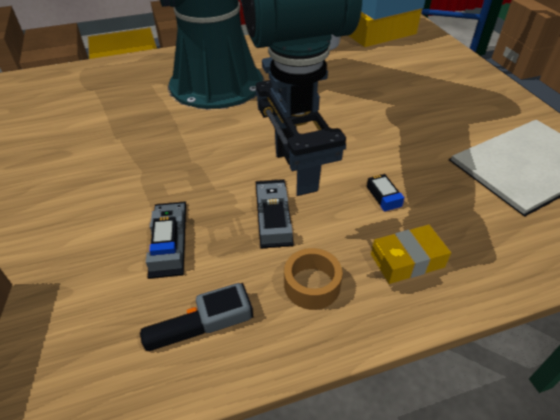

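View pics/side0.png

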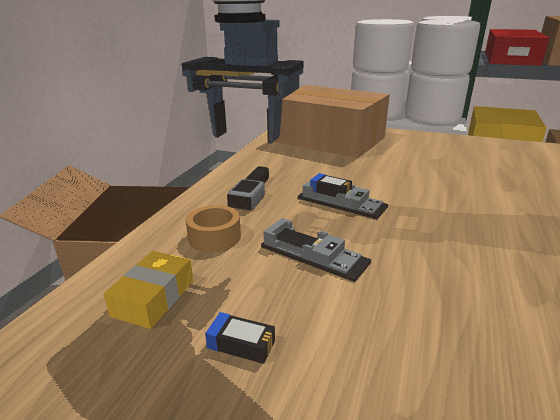

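View pics/wrist0.png

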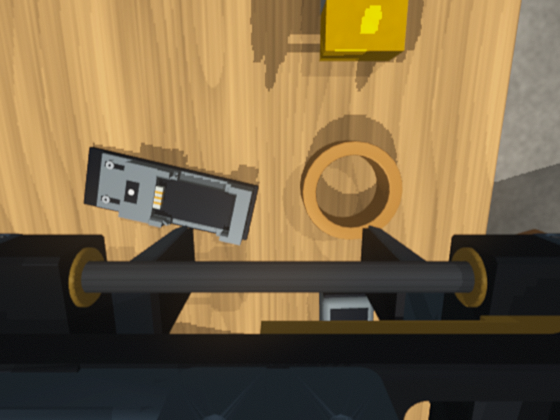

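```bash
cat > h.py <<'E'
import numpy as np,cv2
from scipy.spatial.transform import Rotation as R
from station import bot
def ray(name,uv,st=None):
    m=bot.camera_model(name); f=210/np.tan(np.radians(m['fovy'])/2)
    d=np.array([(uv[0]-m['cx'])/f,(uv[1]-m['cy'])/f,1.])
    if name=='wrist':
        M=m['mount'];Q=R.from_quat(st['eef_rot']).as_matrix()
        return Q@M[:3,3]+st['position'],Q@M[:3,:3]@d
    Rm=R.from_rotvec(m['rvec']).as_matrix()
    return -Rm.T@m['tvec'],Rm.T@d
def pz(name,uv,z,st=None):
    o,d=ray(name,uv,st);return o+d*(z-o[2])/d[2]
def proj(name,P,st=None):
    m=bot.camera_model(name); f=210/np.tan(np.radians(m['fovy'])/2);P=np.asarray(P,float)
    if name=='wrist':
        M=m['mount'];Q=R.from_quat(st['eef_rot']).as_matrix()
        c=((P-st['position'])@Q-M[:3,3])@M[:3,:3]
    else: c=P@R.from_rotvec(m['rvec']).as_matrix().T+m['tvec']
    return c[...,:2]/c[...,2:]*f+[m['cx'],m['cy']]
def crop(src,dst,x0,y0,w,h,k):
    im=cv2.imread(src)[y0:y0+h,x0:x0+w];cv2.imwrite(dst,cv2.resize(im,None,fx=k,fy=k,interpolation=cv2.INTER_CUBIC))
E
python3 - <<'E'
from h import *
crop('pics/wrist0.png','pics/w0c.png',75,135,195,115,4)
crop('pics/side0.png','pics/s0c.png',195,305,90,60,8)
crop('pics/scene0.png','pics/c0c.png',355,165,60,50,10)
E
```

```text
(no output)
```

View pics/w0c.png

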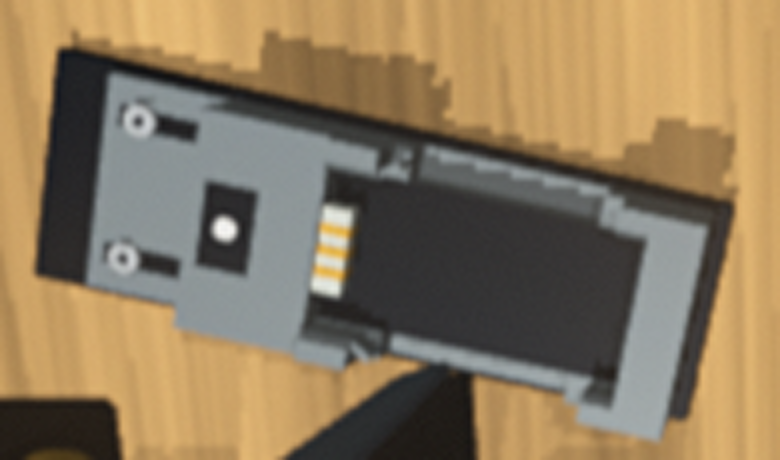

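View pics/s0c.png

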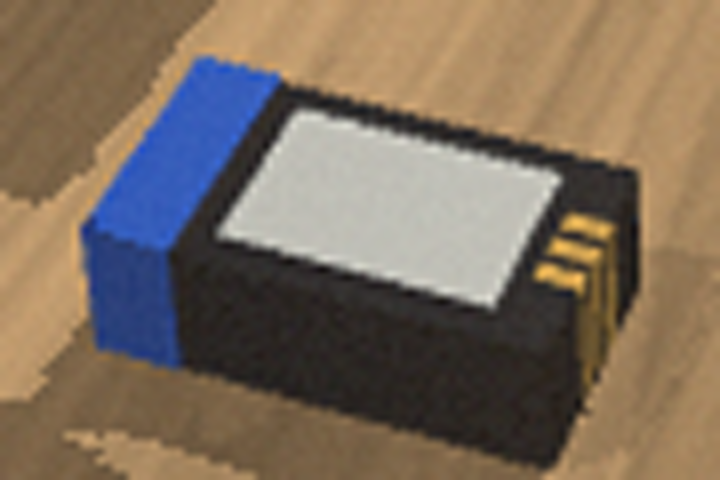

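View pics/c0c.png

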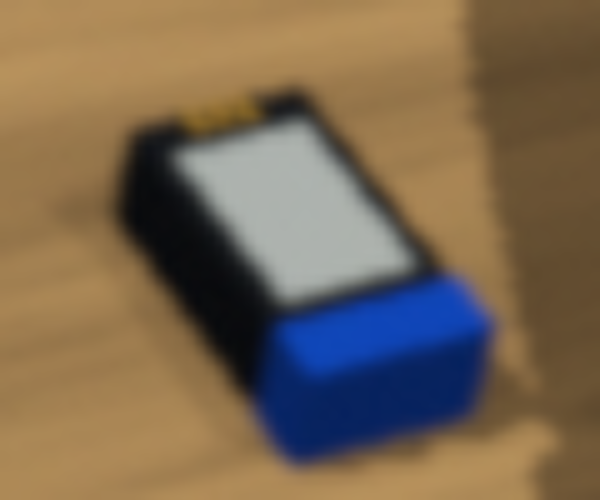

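```bash
cat > m1.py <<'E'
from h import *
from scipy.optimize import least_squares
def px(p,o,k): return (np.array(p)+.5)/k-.5+o
st={'position':np.array([6.99607903e-01,-1.5e-05,2.13278726e-01]),'eef_rot':np.array([7.07109248e-01,7.07104095e-01,-3.95664948e-04,-3.91843209e-04])}
# battery corners (x:-nose +heel, y, z)
S=[((205,57),(1,1,1)),((637,170),(-1,1,1)),((85,230),(1,-1,1)),((97,347),(1,-1,0)),((548,467),(-1,-1,0))]
C=[((135,130),(-1,-1,1)),((300,88),(-1,1,1)),((490,325),(1,1,1)),((318,375),(1,-1,1)),((295,463),(1,-1,0)),((470,415),(1,1,0)),((125,215),(-1,-1,0))]
def fit(sgn):
    def w(p,c):
        l=np.array([c[0]*.042,sgn*c[1]*.022]);cs,sn=np.cos(p[2]),np.sin(p[2])
        return np.array([p[0]+cs*l[0]-sn*l[1],p[1]+sn*l[0]+cs*l[1],.028*c[2]])
    def res(p,us=(1,1)):
        r=[]
        for a,c in S: r.append(us[0]*(proj('side',w(p,c))-px(a,(195,305),8)))
        for a,c in C: r.append(us[1]*(proj('scene',w(p,c))-px(a,(355,165),10)))
        return np.array(r).ravel()
    for us in [(1,1),(1,0),(0,1)]:
        b=min((least_squares(res,[.8,.3,y0],args=(us,),loss='soft_l1') for y0 in (-3,-1.5,0,1.5)),key=lambda s:s.cost)
        print('bat',us,b.x,b.cost);  print(res(b.x).reshape(-1,2).round(1).tolist()) if us==(1,1) else 0
fit(1);fit(-1)
W=lambda p,z: pz('wrist',px(p,(75,135),4),z,st)
print('base top');B=[W(p,.008) for p in [(62,50),(37,275),(688,418),(733,205)]]
for b in B: print(b.round(4))
print('len',np.linalg.norm(B[3]-B[0]),np.linalg.norm(B[2]-B[1]),'w',np.linalg.norm(B[0]-B[1]),np.linalg.norm(B[2]-B[3]))
d=B[3]-B[0]+B[2]-B[1];yaw=np.arctan2(d[1],d[0]);c=np.mean(B,0);print('yaw',yaw,'c',c)
E2=np.array([[np.cos(yaw),np.sin(yaw)],[-np.sin(yaw),np.cos(yaw)]])
for n,p,z in [('heel out',(708,225),.036),('heel out',(660,438),.036),('heel in',(645,238),.036),('heel in',(612,400),.036),('screw',(139,121),.016),('screw',(123,258),.016),('contact face top',(355,210),.031),('cf',(343,297),.031),('toe wall',(327,165),.032),('toe wall',(302,330),.032)]:
    q=W(p,z);print(n,q.round(4),(E2@(q-c)[:2]*1000).round(1))
E
python3 m1.py
```

```text
Traceback (most recent call last):
  File "m1.py", line 20, in <module>
    fit(1);fit(-1)
    ~~~^^^
  File "m1.py", line 18, in fit
    b=min((least_squares(res,[.8,.3,y0],args=(us,),loss='soft_l1') for y0 in (-3,-1.5,0,1.5)),key=lambda s:s.cost)
  File "m1.py", line 18, in <genexpr>
    b=min((least_squares(res,[.8,.3,y0],args=(us,),loss='soft_l1') for y0 in (-3,-1.5,0,1.5)),key=lambda s:s.cost)
           ~~~~~~~~~~~~~^^^^^^^^^^^^^^^^^^^^^^^^^^^^^^^^^^^^^^^^^^
  File "m1.py", line 14, in res
    for a,c in S: r.append(us[0]*(proj('side',w(p,c))-px(a,(195,305),8)))
                                  ~~~~^^^^^^^^^^^^^^^
  File "h.py", line 15, in proj
    m=bot.camera_model(name); f=210/np.tan(np.radians(m['fovy'])/2);P=np.asarray(P,float)
ValueError: time passes only in moves, steps and waits
```

```bash
sed -i 's/bot.camera_model(name)/CM(name)/; ' h.py; sed -i 's/^from station import bot/from station import bot\nimport functools\n@functools.cache\ndef CM(n): return bot.camera_model(n)/' h.py; python3 m1.py
```

```text
bat (1, 1) [ 0.6057453   0.2417934  -6.22056845] 170.33815528633806
[[-14.6, 20.4], [-9.7, 20.0], [14.0, -22.7], [14.0, -22.8], [12.0, -25.5], [-0.9, 0.1], [-0.2, -0.7], [1.7, -0.5], [0.9, 0.1], [1.1, 0.6], [1.2, -0.2], [-1.5, 0.9]]
bat (1, 0) [0.60400033 0.24588925 0.95317613] 84.10610310267292
bat (0, 1) [0.60542446 0.24155959 0.01449821] 1.8613926982135223
bat (1, 1) [ 0.60517435  0.24466757 -6.25607173] 143.508511253326
[[-0.7, -0.2], [0.4, -0.8], [-0.3, -0.5], [0.1, -0.2], [0.6, 0.6], [18.1, -5.3], [-15.9, 3.5], [-16.0, 4.5], [19.5, -5.6], [19.3, -5.0], [-16.1, 4.8], [17.1, -4.5]]
bat (1, 0) [ 0.60500174  0.24516057 -6.26369007] 1.0323216338496648
bat (0, 1) [0.60594722 0.24067971 0.92222442] 106.31425067438278
base top
[0.4898 0.0525 0.008 ]
[ 0.4739 -0.0118  0.008 ]
[ 0.6626 -0.0556  0.008 ]
[0.677  0.0086 0.008 ]
len 0.19228481699200234 0.19367477055447083 w 0.06621456979020242 0.06577924957688142
yaw -0.22892096544498122 c [ 0.57583032 -0.00158057  0.008     ]
heel out [0.6719 0.0075 0.036 ] [91.5 30.7]
heel out [ 0.6575 -0.0523  0.036 ] [ 91.  -30.9]
heel in [0.655 0.004 0.036] [75.8 23.4]
heel in [ 0.6445 -0.0413  0.036 ] [ 75.9 -23.1]
screw [0.513  0.0334 0.016 ] [-69.1  19.8]
screw [ 0.5039 -0.0053  0.016 ] [-69.2 -19.9]
contact face top [0.5762 0.0108 0.031 ] [-2.5 12.2]
cf [ 0.571  -0.0133  0.031 ] [ -2.1 -12.5]
toe wall [0.5701 0.0231 0.032 ] [-11.2  22.7]
toe wall [ 0.5593 -0.0224  0.032 ] [-11.4 -24. ]
```

Call:
arm_command:
  motion:
    - [[-0.25,-0.5,0.5,0,0,0,0],[-0.25,-0.6,0.5,0,0,0,0],[-0.25,-0.5,0.4,0,0,0,0],[0,0,0,0,0,0,0],[0,0,0,0,0,0,0]]

```text
time: 0.78
position: [0.6051, -0.045, 0.1306]
eef_rot: [0.707, 0.707, 0.0, 0.0]
wrist_force: [0.2, -0.1, -0.1]
opening: 0.0912
```

```bash
python3 - <<'E'
from h import *
import pickle
s=bot.get_state();print(s['time'],s['position'],s['wrist_force'],abs(s['joint_velocities']).max());pickle.dump(s,open('st1.pkl','wb'))
cv2.imwrite('pics/w1.png',bot.snapshot('wrist')[:,:,::-1])
E
```

```text
0.775 [ 0.60507039 -0.04495358  0.13063569] [ 0.21218806 -0.08921935 -0.12911847] 0.015899719036957957
```

View pics/w1.png

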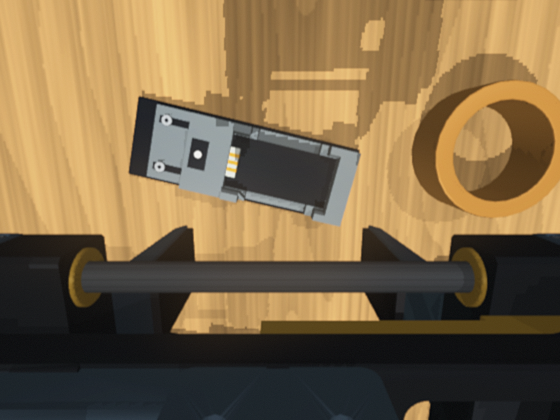

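```bash
python3 - <<'E'
from h import *
crop('pics/w1.png','pics/w1a.png',120,85,130,130,6)
crop('pics/w1.png','pics/w1b.png',240,100,130,130,6)
E
```

```text
(no output)
```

View pics/w1a.png

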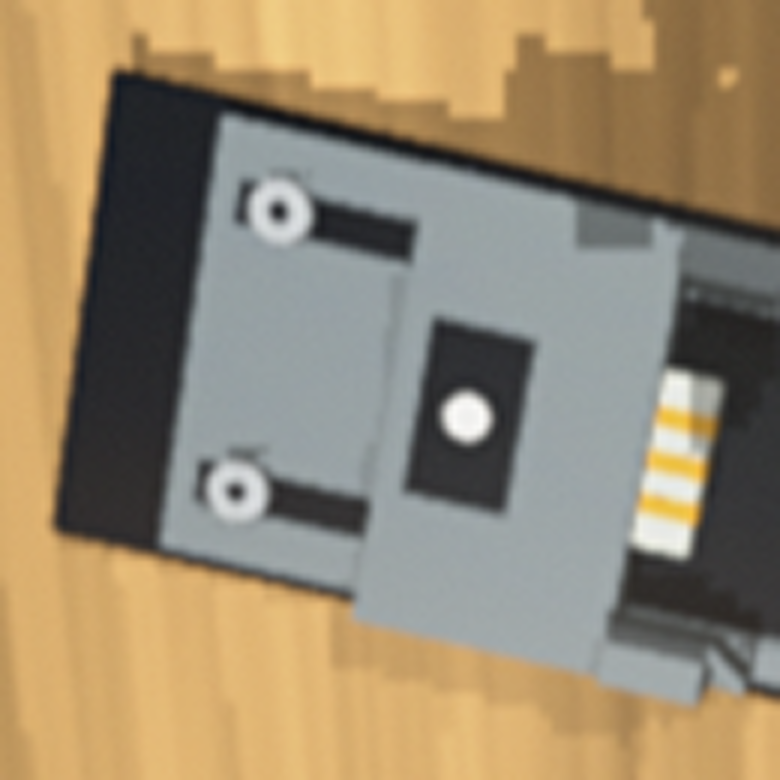

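View pics/w1b.png

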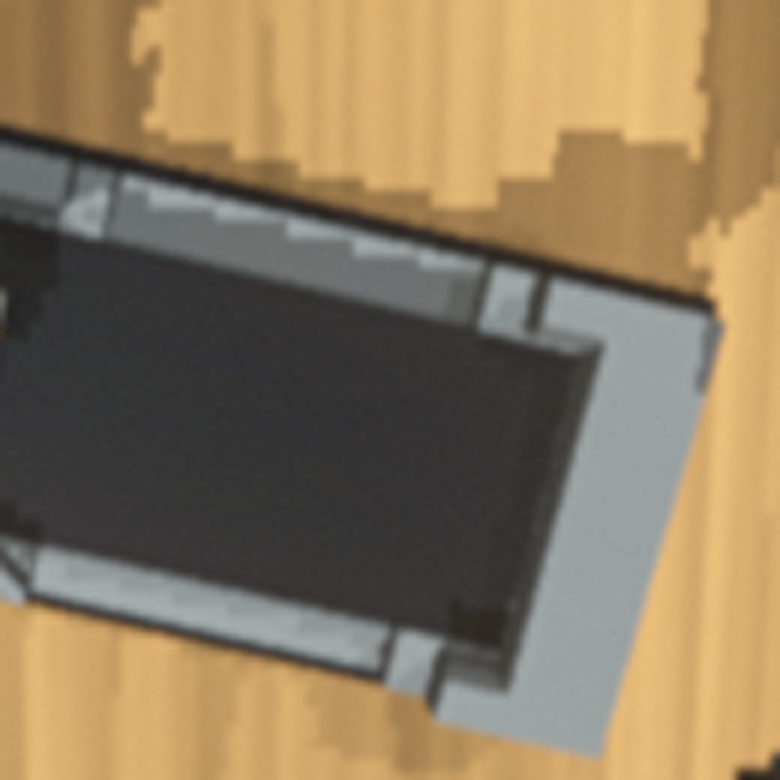

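```bash
cat > m2.py <<'E'
from h import *
import pickle
from scipy.optimize import least_squares
st=pickle.load(open('st1.pkl','rb'))
px=lambda p,o:(np.array(p)+.5)/6-.5+o
A=(120,85);B=(240,100)
# (pix,bay x,y,z, shifted?)
P=[(px((718,313),B),58,31,36,1),(px((605,757),B),58,-31,36,1),(px((602,345),B),43,25,36,1),(px((510,690),B),43,-25,36,1),
(px((280,211),A),-97,20,17,0),(px((237,491),A),-97,-20,17,0),(px((722,378),A),-37,12,31,1),(px((690,556),A),-37,-12,31,1),
(px((118,72),A),-126,34,8,0),(px((57,530),A),-126,-34,8,0),(px((222,113),A),-114,31,15,1),(px((160,545),A),-114,-31,15,1)]
def world(p,l,sh):
    c,s=np.cos(p[2]),np.sin(p[2]);x=l[0]/1000+sh*p[3];y=l[1]/1000
    return np.array([p[0]+c*x-s*y,p[1]+s*x+c*y,l[2]/1000+p[4]])
def res(p):
    return np.array([proj('wrist',world(p,q[1:4],q[4]),st)-q[0] for q in P]).ravel()
for fz in (0,1):
    f=(lambda p:res(np.r_[p[:4],0])) if not fz else res
    s=least_squares(f,[.6,-.01,-.23,.005,0],loss='soft_l1');print(s.x.round(4),s.cost);print(res(s.x).reshape(-1,2).round(1).tolist())
E
python3 m2.py
```

```text
[ 0.6034 -0.0085 -0.2308  0.0051  0.    ] 6.9856736164189215
[[2.3, 0.6], [-0.1, 0.1], [1.4, -1.6], [0.3, 0.5], [0.6, -0.1], [0.6, 0.4], [0.0, 0.5], [-0.6, -0.2], [-0.6, -1.5], [-0.6, 0.9], [-1.2, -0.6], [-1.2, 0.4]]
[ 0.6021 -0.0086 -0.2314  0.0062 -0.0034] 3.6033188836801404
[[1.0, 0.9], [-1.1, -0.6], [0.3, -1.4], [-0.6, -0.1], [0.4, 0.1], [0.5, 0.1], [0.3, 0.8], [-0.3, -0.3], [-0.4, -1.0], [-0.4, 0.5], [0.1, 0.2], [0.1, 0.3]]
```

Call:
arm_command:
  motion:
    - [[0.7,0,0,0,0,0,0],[0.95,0,0,0,0,0,0],[0.95,0,0,0,0,0,0],[0.95,0,0,0,0,0,0],[0.8,0,0,0,0,0,0]]

```text
time: 1.45
position: [0.6049, 0.2191, 0.131]
eef_rot: [0.707, 0.708, 0.001, 0.0]
wrist_force: [0.1, 0.4, 0.6]
opening: 0.0916
```

Call:
arm_command:
  motion:
    - [[0.4,0,0,0,0,0.12,0],[0,0,0,0,0,0.18,0],[0,0,0,0,0,0.18,0],[0,0,0,0,0,0.18,0],[0,0,0,0,0,0.18,0]]

```text
time: 2.08
position: [0.6051, 0.241, 0.1308]
eef_rot: [0.935, 0.355, 0.001, -0.0]
wrist_force: [-1.0, -0.1, 0.4]
opening: 0.0913
```

Call:
arm_command:
  motion:
    - [[0,0,0,0,0,0.18,0],[0,0,0,0,0,0.18,0],[0,0,0,0,0,0.18,0],[0,0,0,0,0,0.173,0],[0,0,0,0,0,0,0]]

```text
time: 2.7
position: [0.6049, 0.2408, 0.1307]
eef_rot: [1.0, 0.01, 0.001, -0.0]
wrist_force: [0.1, 0.0, 0.2]
opening: 0.0911
```

```bash
python3 - <<'E'
from h import *
import pickle
s=bot.get_state();print(s['time'],s['position'],R.from_quat(s['eef_rot']).as_matrix()[:,0],s['qpos'],abs(s['joint_velocities']).max());pickle.dump(s,open('st2.pkl','wb'))
cv2.imwrite('pics/w2.png',bot.snapshot('wrist')[:,:,::-1])
E
```

```text
2.7 [0.60488797 0.2407996  0.13068175] [0.9998117  0.01935863 0.00134457] [3.43047387e-01 4.07917446e-01 1.87108046e+00 4.89428010e-05
 8.61164073e-01 1.89445166e+00] 0.10169670178309655
```

View pics/w2.png

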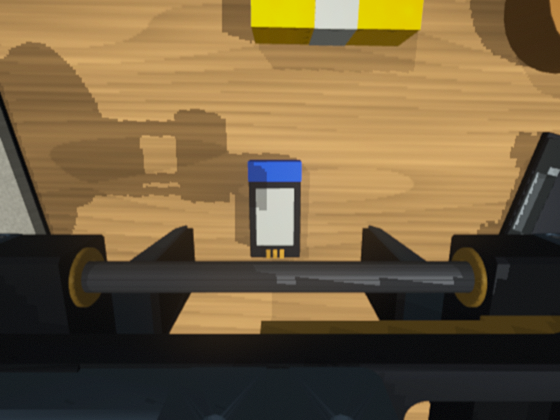

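```bash
python3 - <<'E'
from h import *
import pickle
crop('pics/w2.png','pics/w2c.png',235,150,80,115,7)
st=pickle.load(open('st2.pkl','rb'))
P=[pz('wrist',p,.028,st) for p in [(249,160.5),(301,160),(248.5,257),(300.5,257)]]
for p in P:print(p.round(4))
print(np.mean(P,0))
E
```

```text
[0.6488 0.2661 0.028 ]
[0.65   0.2234 0.028 ]
[0.5647 0.2666 0.028 ]
[0.5656 0.2208 0.028 ]
[0.60728489 0.24421446 0.028     ]
```

View pics/w2c.png

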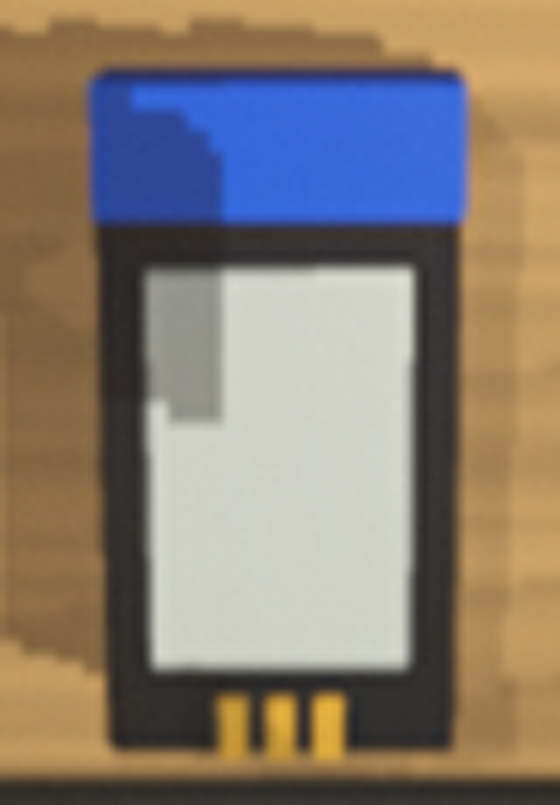

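Call:
arm_command:
  motion:
    - [[0.083,-0.05,0.3,0,0,0,0],[0,0,0.7,0,0,0,0],[0,0,0.7,0,0,0,0],[0,0,0.3,0,0,0,0],[0,0,0.12,0,0,0,0]]

```text
time: 3.38
position: [0.6088, 0.2431, 0.0017]
eef_rot: [1.0, 0.009, -0.001, 0.0]
wrist_force: [0.1, -0.4, 1.2]
opening: 0.0913
```

Call:
arm_command:
  motion:
    - [[0,0,0,0,0,0,0.3],[0,0,0,0,0,0,0.5],[0,0,0,0,0,0,0.6],[0,0,0,0,0,0,0.7],[0,0,0,0,0,0,0.7]]
  grip_force: 25

```text
time: 4.0
position: [0.609, 0.2431, 0.003]
eef_rot: [1.0, 0.009, 0.0, -0.0]
wrist_force: [-0.3, -0.7, 0.3]
opening: 0.0442
```

Call:
arm_command:
  motion:
    - [[0,0,-0.2,0,0,0,0.7],[0,0,-0.5,0,0,0,0.7],[0,0,-0.5,0,0,0,0.7],[0,0.2,-0.4,0,0,0,0.7],[0,0.7,0,0,0,0,0.7]]

```text
time: 4.62
position: [0.6113, 0.1901, 0.1017]
eef_rot: [1.0, 0.01, 0.002, -0.001]
wrist_force: [0.3, -0.6, -2.0]
opening: 0.0441
```

Call:
arm_command:
  motion:
    - [[0,0.9,0,0,0,0,0.7],[0,0.9,0,0,0,0,0.7],[0,0.9,0,0,0,0,0.7],[0,0.6,0,0,0,0.1,0.7],[0,0,0,0,0,0.15,0.7]]

```text
time: 5.25
position: [0.6134, -0.0113, 0.0994]
eef_rot: [0.993, -0.119, 0.0, 0.0]
wrist_force: [0.2, 1.4, -2.1]
opening: 0.0441
```

Call:
arm_command:
  motion:
    - [[0,0,0,0,0.12,0,0.7],[0,0,0,0,0.12,0,0.7],[0,0,0,0,0,0,0.7],[0,0,0,0,0,0,0.7]]

```text
time: 5.75
position: [0.614, -0.0089, 0.0995]
eef_rot: [0.986, -0.115, 0.118, 0.014]
wrist_force: [0.5, -0.3, -1.6]
opening: 0.044
```

```bash
cat > look.py <<'E'
from h import *
import pickle,sys
n=sys.argv[1]
s=bot.get_state();Q=R.from_quat(s['eef_rot']).as_matrix()
print(s['time'],s['position'].round(4),'yaw',np.arctan2(Q[1,0],Q[0,0]).round(4),'pitch',np.arcsin(Q[2,0]).round(4),'roll',np.arcsin(Q[2,1]).round(4),'F',s['wrist_force'].round(2),'T',s['ft_torque'].round(2),s['opening']);pickle.dump(s,open(f'st{n}.pkl','wb'))
for c in sys.argv[2:]: cv2.imwrite(f'pics/{c}{n}.png',bot.snapshot(c)[:,:,::-1])
E
python3 look.py 3 wrist side; python3 - <<'E'
from h import *
crop('pics/side3.png','pics/side3c.png',230,170,160,120,5)
E
```

```text
5.75 [ 0.614  -0.0089  0.0995] yaw -0.2323 pitch 0.2388 roll -0.0001 F [ 0.49 -0.31 -1.59] T [0.13 0.3  0.05] 0.044033808210096906
```

View pics/wrist3.png

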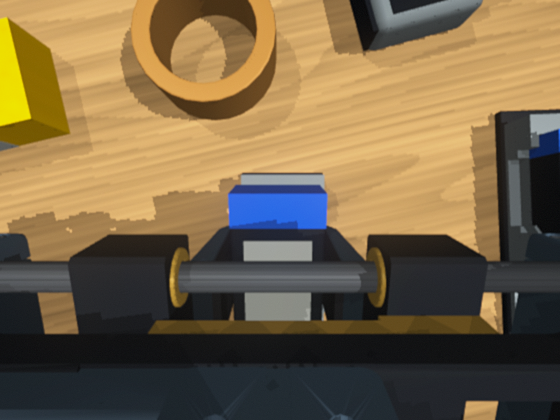

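View pics/side3c.png

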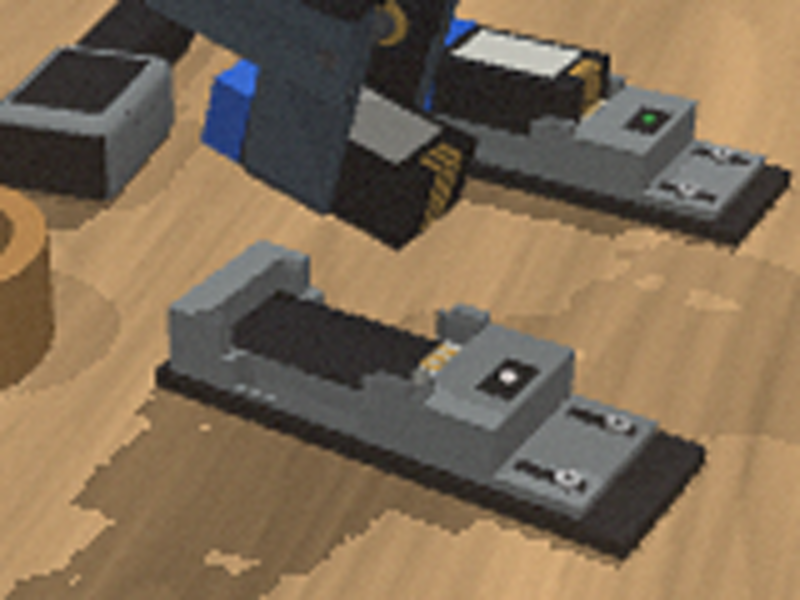

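```bash
python3 - <<'E'
from h import *
crop('pics/wrist3.png','pics/w3c.png',220,165,115,85,7)
E
```

```text
(no output)
```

View pics/w3c.png

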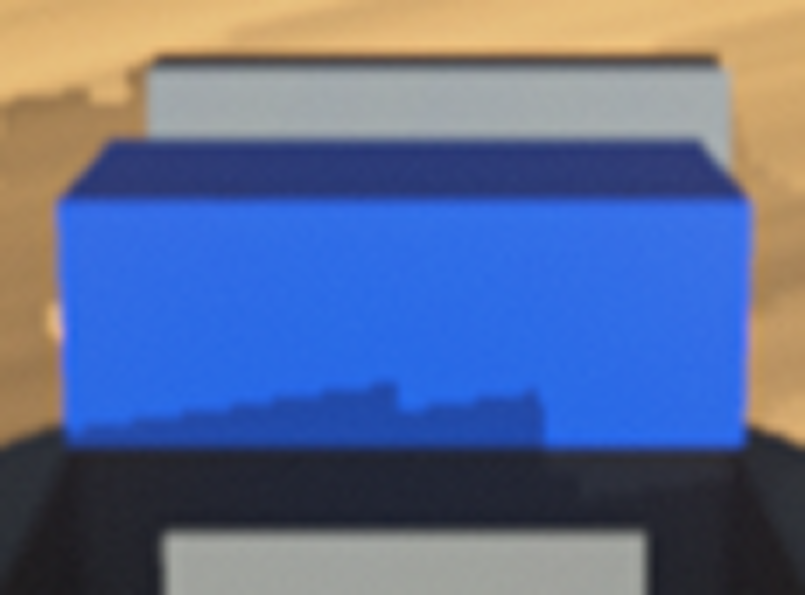

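```bash
cat > rel.py <<'E'
from h import *
import pickle
st=pickle.load(open('st3.pkl','rb'))
Q=R.from_quat(st['eef_rot']).as_matrix();t=st['position']
px=lambda p:(np.array(p)+.5)/7-.5+np.array([220,165])
def toolz(uv,z):
    o,d=ray('wrist',uv,st);o=(o-t)@Q;d=d@Q;return o+d*(z-o[2])/d[2]
print('heel top',[toolz(px(p),-.025).round(4) for p in [(58,200),(750,200)]])
print('heel bot',[toolz(px(p),.003).round(4) for p in [(108,142),(697,142)]])
hw=[pz('wrist',px(p),.036,st) for p in [(147,67),(730,67)]];print('wall',np.round(hw,4))
yaw=-.231;ex=np.array([np.cos(yaw),np.sin(yaw)]);ey=np.array([-ex[1],ex[0]])
m=np.mean(hw,0)[:2];print('wall yaw',np.arctan2(*(-(hw[1]-hw[0])[:2]*[-1,1])),'bay centre from wall',m-ex*.058)
E
python3 rel.py
```

```text
heel top [array([ 0.039, -0.023, -0.025]), array([ 0.0389,  0.0211, -0.025 ])]
heel bot [array([ 0.0385, -0.0234,  0.003 ]), array([0.0385, 0.0212, 0.003 ])]
wall [[ 0.6715  0.0066  0.036 ]
 [ 0.6573 -0.0536  0.036 ]]
wall yaw -0.2329197780990189 bay centre from wall [ 0.60794746 -0.01022691]
```

Call:
arm_command:
  motion:
    - [[0,0.06,0,0,0,0,0.7],[-0.03,0,0.25,0,0,0,0.7],[-0.04,0,0.25,0,0,0,0.7],[-0.03,0,0.25,0,0,0,0.7],[0,0,0,0,0,0,0.7]]

```text
time: 6.48
position: [0.6164, -0.0135, 0.0517]
eef_rot: [0.986, -0.115, 0.118, 0.014]
wrist_force: [-0.3, -0.5, -1.9]
opening: 0.0438
```

```bash
python3 look.py 4 wrist side; python3 - <<'E'
from h import *
crop('pics/side4.png','pics/side4c.png',250,190,120,90,6)
crop('pics/wrist4.png','pics/w4c.png',200,130,150,110,5)
E
```

```text
6.475 [ 0.6164 -0.0135  0.0517] yaw -0.2321 pitch 0.2372 roll 0.0006 F [-0.28 -0.53 -1.95] T [0.08 0.38 0.09] 0.043803297761238175
```

View pics/w4c.png

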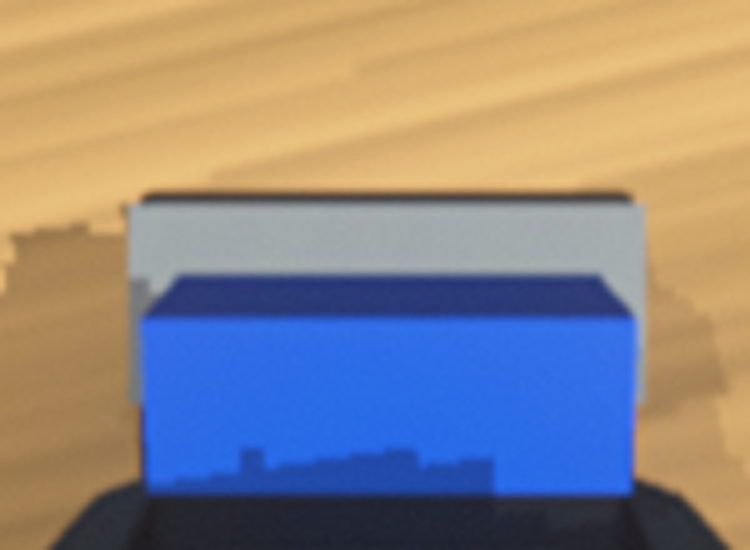

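View pics/side4c.png

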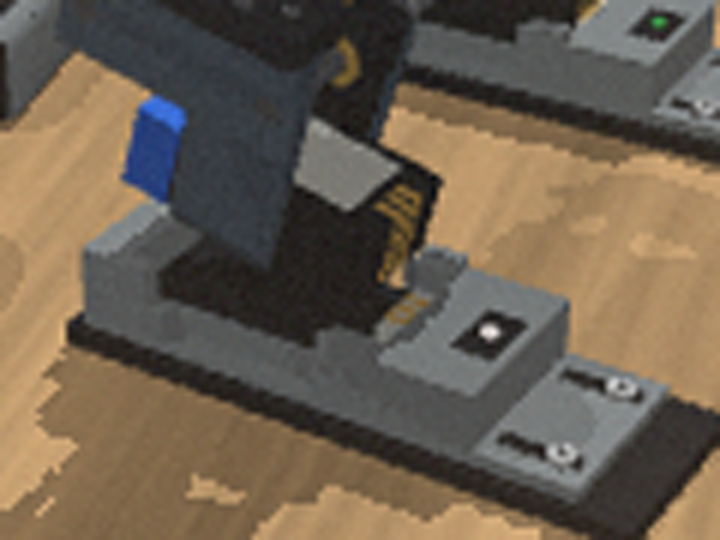

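```bash
cat > nose.py <<'E'
from h import *
import pickle,sys
def nose(st,nx=-.0453,nz=.003,ny=-.0008,bay=(.6079,-.0102),yaw=-.2315):
    Q=R.from_quat(st['eef_rot']).as_matrix()
    w=st['position']+Q@np.array([nx,ny,nz]);h=st['position']+Q@np.array([nx+.084,ny,nz])
    ex=np.array([np.cos(yaw),np.sin(yaw)]);ey=np.array([-ex[1],ex[0]])
    f=lambda p:(np.array([(p[:2]-bay)@ex,(p[:2]-bay)@ey,p[2]-.022])*1000).round(2)
    F=st['wrist_force'];return f(w),f(h),'F bay',np.round([F[:2]@ex,F[:2]@ey,F[2]],2)
if __name__=='__main__':
    s=bot.get_state();Q=R.from_quat(s['eef_rot']).as_matrix();print(s['time'],'pitch',np.arcsin(Q[2,0]).round(4),nose(s),'T',(s['ft_torque']@Q).round(2),s['opening'].round(4))
E
python3 nose.py; python3 - <<'E'
from h import *
import pickle
st=pickle.load(open('st4.pkl','rb'))
Q=R.from_quat(st['eef_rot']).as_matrix();t=st['position']
px=lambda p:(np.array(p)+.5)/5-.5+np.array([200,130])
def toolz(uv,z):
    o,d=ray('wrist',uv,st);o=(o-t)@Q;d=d@Q;return o+d*(z-o[2])/d[2]
print('heel top',[toolz(px(p),-.025).round(4) for p in [(141,318),(635,318)]])
hw=[pz('wrist',px(p),.036,st) for p in [(130,203),(643,203)]]
yaw=-.2315;ex=np.array([np.cos(yaw),np.sin(yaw)])
print(np.round(hw,4),np.mean(hw,0)[:2]-.058*ex)
E
```

```text
heel top [array([ 0.039 , -0.0231, -0.025 ]), array([ 0.0389,  0.0211, -0.025 ])]
[[ 0.6712  0.0063  0.036 ]
 [ 0.6571 -0.0533  0.036 ]] [ 0.60773519 -0.01020315]Traceback (most recent call last):
  File "nose.py", line 10, in <module>
    s=bot.get_state();Q=R.from_quat(s['eef_rot']).as_matrix();print(s['time'],'pitch',np.arcsin(Q[2,0]).round(4),nose(s),'T',(s['ft_torque']@Q).round(2),s['opening'].round(4))
                                                                                                                                                         ^^^^^^^^^^^^^^^^^^
AttributeError: 'float' object has no attribute 'round'
```

```bash
sed -i "s/s\['opening'\].round(4)/round(s['opening'],4)/" nose.py; python3 nose.py
```

```text
6.575 pitch 0.2395 (array([-33.43,  -0.2 ,  17.66]), array([48.17, -0.25, 37.58]), 'F bay', array([ 0.86, -0.68, -1.89])) T [ 0.02 -0.35  0.01] 0.0441
```

Call:
arm_command:
  motion:
    - [[-0.02,0,0.08,0,0,0,0.7],[-0.02,0,0.08,0,0,0,0.7],[-0.01,0,0.05,0,0,0,0.7],[0,0,0,0,0,0,0.7]]

```text
time: 7.08
position: [0.6173, -0.0135, 0.0404]
eef_rot: [0.986, -0.115, 0.119, 0.014]
wrist_force: [0.0, 0.3, -2.2]
opening: 0.0436
```

```bash
python3 nose.py
```

```text
7.075 pitch 0.2396 (array([-33.42,  -0.25,   4.73]), array([48.18, -0.3 , 24.66]), 'F bay', array([-0.02,  0.28, -2.19])) T [ 0.09 -0.35 -0.03] 0.0436
```

Call:
arm_command:
  motion:
    - [[-0.006,0,0.024,0,0,0,0.7],[-0.006,0,0.024,0,0,0,0.7],[0,0,0,0,0,0,0.7]]

```text
time: 7.45
position: [0.6174, -0.0135, 0.0376]
eef_rot: [0.986, -0.115, 0.119, 0.014]
wrist_force: [0.2, -0.0, -2.4]
opening: 0.0437
```

Call:
arm_command:
  motion:
    - [[-0.004,0,0.016,0,0,0,0.7],[0,0,0,0,0,0,0.7]]

```text
time: 7.7
position: [0.6174, -0.0135, 0.0366]
eef_rot: [0.986, -0.115, 0.119, 0.014]
wrist_force: [0.1, -0.2, -1.1]
opening: 0.044
```

```bash
python3 nose.py
```

```text
7.7 pitch 0.2399 (array([-33.33,  -0.24,   0.95]), array([48.27, -0.3 , 20.91]), 'F bay', array([ 0.12, -0.17, -1.12])) T [-0.02 -0.39  0.  ] 0.044
```

Call:
arm_command:
  motion:
    - [[-0.002,0,0.008,0,0,0,0.7],[0,0,0,0,0,0,0.7]]

```text
time: 7.95
position: [0.6174, -0.0135, 0.0362]
eef_rot: [0.986, -0.115, 0.119, 0.014]
wrist_force: [-0.4, 0.5, -1.5]
opening: 0.0436
```

Call:
arm_command:
  motion:
    - [[-0.002,0,0.008,0,0,0,0.7],[0,0,0,0,0,0,0.7]]

```text
time: 8.2
position: [0.6174, -0.0135, 0.0357]
eef_rot: [0.986, -0.115, 0.119, 0.014]
wrist_force: [0.3, -0.7, -2.0]
opening: 0.0435
```

Call:
arm_command:
  motion:
    - [[-0.002,0,0.008,0,0,0,0.7],[0,0,0,0,0,0,0.7]]

```text
time: 8.45
position: [0.6175, -0.0135, 0.0354]
eef_rot: [0.986, -0.115, 0.119, 0.014]
wrist_force: [-1.3, 0.5, 2.4]
opening: 0.0438
```

Call:
arm_command:
  motion:
    - [[-0.002,0,0.008,0,0,0,0.7],[0,0,0,0,0,0,0.7]]

```text
time: 8.7
position: [0.6176, -0.0135, 0.035]
eef_rot: [0.986, -0.115, 0.119, 0.014]
wrist_force: [-2.7, -1.2, 6.4]
opening: 0.0437
```

```bash
python3 nose.py
```

```text
8.7 pitch 0.2404 (array([-33.04,  -0.18,  -0.65]), array([48.54, -0.24, 19.35]), 'F bay', array([-2.31, -1.81,  6.42])) T [-0.09 -0.74 -0.01] 0.0437
```

Call:
arm_command:
  motion:
    - [[0.003,0,-0.01,0,0,0,0.7],[-0.016,0,-0.004,0,0,0,0.7],[-0.016,0,-0.004,0,0,0,0.7],[0,0,0,0,0,0,0.7]]

```text
time: 9.2
position: [0.6158, -0.0131, 0.0354]
eef_rot: [0.986, -0.115, 0.119, 0.014]
wrist_force: [2.7, -0.9, -2.7]
opening: 0.0439
```

```bash
python3 nose.py
```

```text
9.2 pitch 0.2407 (array([-34.96,  -0.18,  -0.31]), array([46.62, -0.23, 19.71]), 'F bay', array([ 2.84, -0.22, -2.68])) T [ 0.    0.19 -0.06] 0.0439
```

Call:
arm_command:
  motion:
    - [[-0.019,0,-0.004,0,0,0,0.7],[-0.019,0,-0.004,0,0,0,0.7],[-0.019,0,-0.004,0,0,0,0.7],[0,0,0,0,0,0,0.7]]

```text
time: 9.7
position: [0.6126, -0.0123, 0.0355]
eef_rot: [0.986, -0.115, 0.12, 0.014]
wrist_force: [5.8, -2.7, -3.2]
opening: 0.0435
```

```bash
python3 nose.py
```

```text
9.7 pitch 0.2412 (array([-38.22,  -0.13,  -0.24]), array([43.35, -0.19, 19.83]), 'F bay', array([ 6.29, -1.31, -3.22])) T [-0.11  0.76 -0.04] 0.0435
```

Call:
arm_command:
  motion:
    - [[-0.011,0,0.016,0,-0.024,0,0.7],[-0.011,0,0.016,0,-0.024,0,0.7],[-0.011,0,0.016,0,-0.024,0,0.7],[0,0,0,0,0,0,0.7]]

```text
time: 10.2
position: [0.6119, -0.0121, 0.0324]
eef_rot: [0.99, -0.115, 0.084, 0.01]
wrist_force: [6.8, -2.0, -2.8]
opening: 0.0441
```

```bash
python3 nose.py
```

```text
10.2 pitch 0.1697 (array([-39.82,  -0.12,  -0.24]), array([42.97, -0.18, 13.94]), 'F bay', array([ 7.12, -0.38, -2.8 ])) T [-0.03  1.   -0.01] 0.0441
```

Call:
arm_command:
  motion:
    - [[-0.016,0,-0.003,0,0,0,0.7],[0,0,0,0,0,0,0.7]]

```text
time: 10.45
position: [0.6109, -0.0119, 0.0325]
eef_rot: [0.99, -0.115, 0.084, 0.01]
wrist_force: [7.0, -2.4, -4.6]
opening: 0.0439
```

```bash
python3 nose.py
```

```text
10.45 pitch 0.1703 (array([-40.85,  -0.09,  -0.18]), array([41.94, -0.15, 14.06]), 'F bay', array([ 7.39, -0.75, -4.56])) T [-0.18  1.29 -0.05] 0.0439
```

Call:
arm_command:
  motion:
    - [[0.001,0,0.023,0,-0.03,0,0.7],[0.001,0,0.023,0,-0.03,0,0.7],[0,0,0,0,0,0,0.7]]

```text
time: 10.82
position: [0.6116, -0.0121, 0.0297]
eef_rot: [0.992, -0.116, 0.055, 0.006]
wrist_force: [7.0, -2.4, -3.0]
opening: 0.0437
```

```bash
python3 nose.py; python3 look.py 5 wrist side; python3 - <<'E'
from h import *
crop('pics/side5.png','pics/side5c.png',250,190,120,90,6)
crop('pics/wrist5.png','pics/w5c.png',200,130,150,110,5)
E
```

```text
10.825 pitch 0.1098 (array([-40.63,  -0.11,  -0.28]), array([42.86, -0.17,  8.93]), 'F bay', array([ 7.32, -0.75, -2.99])) T [-0.09  1.13 -0.  ] 0.0437
10.825 [ 0.6116 -0.0121  0.0297] yaw -0.2322 pitch 0.1098 roll -0.0003 F [ 6.95 -2.41 -2.99] T [-0.35 -1.08 -0.01] 0.04366622320952189
```

View pics/w5c.png

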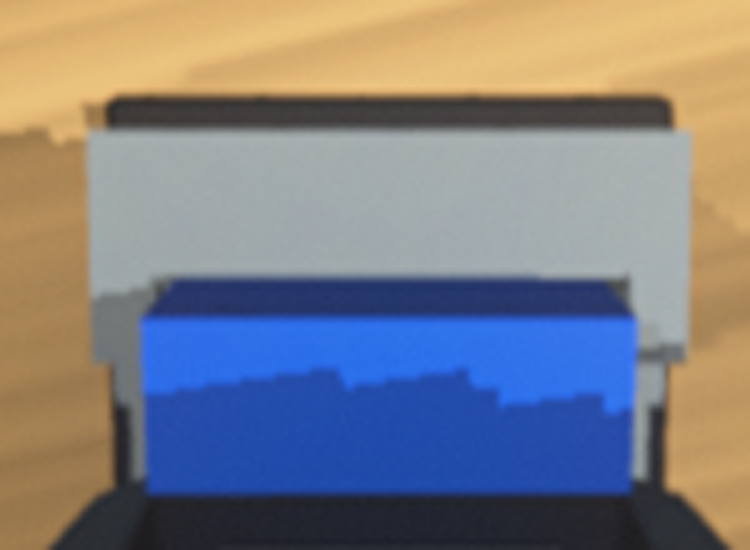

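View pics/side5c.png

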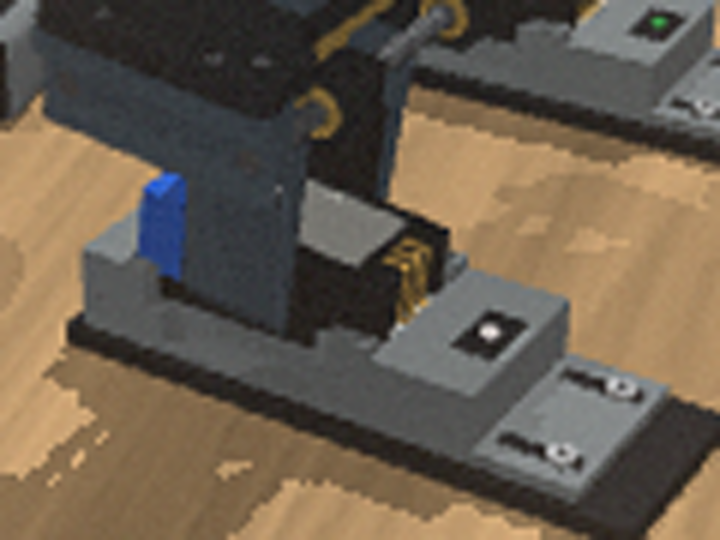

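Call:
arm_command:
  motion:
    - [[-0.008,0,0,0,0,0,0.7],[0.001,0,0.021,0,-0.028,0,0.7],[0.001,0,0.021,0,-0.028,0,0.7],[0,0,0,0,0,0,0.7]]

```text
time: 11.42
position: [0.6117, -0.0121, 0.0271]
eef_rot: [0.993, -0.116, 0.027, 0.003]
wrist_force: [7.2, -1.4, -1.3]
opening: 0.0438
```

```bash
python3 nose.py
```

```text
11.425 pitch 0.0541 (array([-40.99,  -0.12,  -0.31]), array([42.89, -0.19,  4.23]), 'F bay', array([ 7.34,  0.28, -1.34])) T [-0.05  1.3   0.05] 0.0438
```

Call:
arm_command:
  motion:
    - [[-0.003,0,0.015,0,-0.02,0,0.7],[0,0,0.015,0,-0.02,0,0.7],[0,0,0,0,0,0,0.7]]

```text
time: 11.8
position: [0.6115, -0.012, 0.0254]
eef_rot: [0.993, -0.116, 0.007, 0.001]
wrist_force: [7.1, -2.8, -1.0]
opening: 0.0434
```

```bash
python3 nose.py
```

```text
11.8 pitch 0.0142 (array([-41.37,  -0.13,  -0.28]), array([42.62, -0.19,  0.91]), 'F bay', array([ 7.52, -1.11, -1.02])) T [-0.09  1.29 -0.05] 0.0434
```

Call:
arm_command:
  motion:
    - [[0,0,0.011,0,-0.014,0,0.7],[0,0,0,0,0,0,0.7]]

```text
time: 12.05
position: [0.6114, -0.012, 0.0249]
eef_rot: [0.993, -0.116, 0.0, -0.0]
wrist_force: [5.9, -1.6, 2.3]
opening: 0.0438
```

Call:
arm_command:
  motion:
    - [[0,0,0.006,0,-0.002,0,0.7],[0,0,0,0,0,0,0.7]]

```text
time: 12.3
position: [0.6114, -0.012, 0.0249]
eef_rot: [0.993, -0.116, -0.001, -0.0]
wrist_force: [3.3, -1.7, 8.4]
opening: 0.0437
```

```bash
python3 nose.py;python3 look.py 6 wrist side; python3 - <<'E'
from h import *
crop('pics/side6.png','pics/side6c.png',250,190,120,90,6)
crop('pics/wrist6.png','pics/w6c.png',200,130,150,110,5)
E
```

```text
12.3 pitch -0.0013 (array([-4.151e+01, -1.000e-01, -4.000e-02]), array([42.49, -0.15, -0.15]), 'F bay', array([ 3.62, -0.88,  8.36])) T [-0.32  0.94 -0.03] 0.0437
12.3 [ 0.6114 -0.012   0.0249] yaw -0.2321 pitch -0.0013 roll -0.0003 F [ 3.32 -1.69  8.36] T [-0.52 -0.84  0.03] 0.04366183388413458
```

View pics/w6c.png

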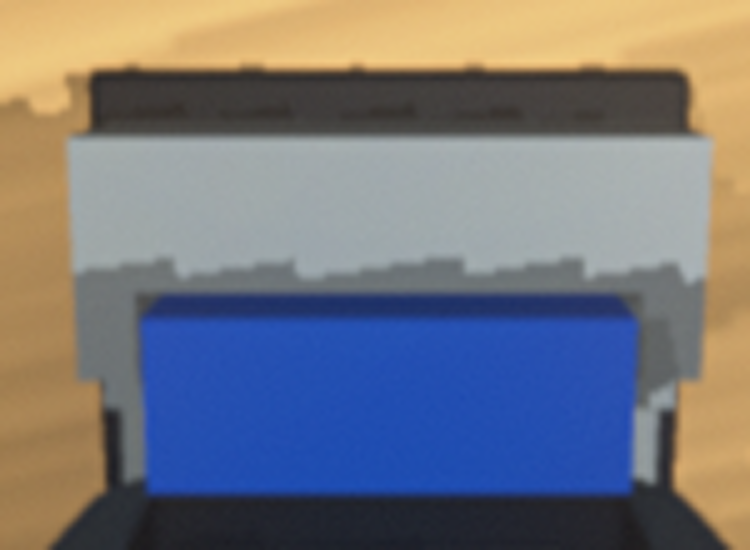

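View pics/side6c.png

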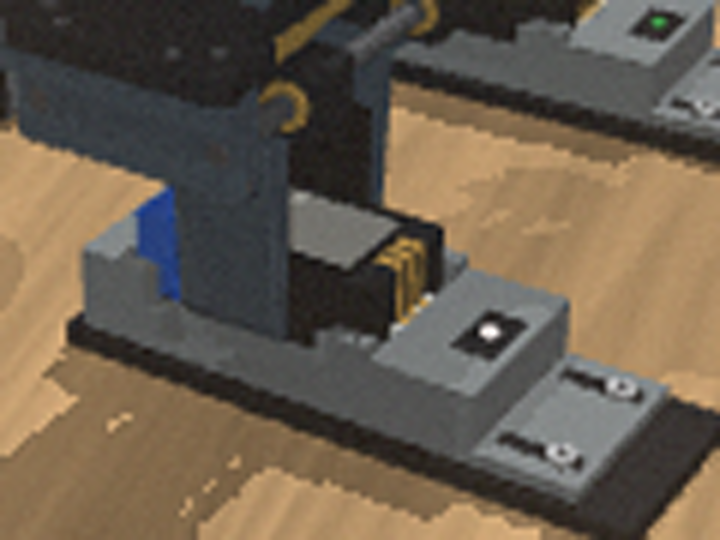

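Call:
arm_command:
  motion:
    - [[0.008,0,-0.003,0,0,0,0.7],[0,0,0,0,0,0,0.7]]

```text
time: 12.65
position: [0.6113, -0.012, 0.0249]
eef_rot: [0.993, -0.116, -0.001, -0.0]
wrist_force: [0.8, -1.8, 8.5]
opening: 0.0439
```

```bash
python3 nose.py
```

```text
12.65 pitch -0.0023 (array([-4.156e+01, -1.100e-01, -3.000e-02]), array([42.44, -0.16, -0.22]), 'F bay', array([ 1.23, -1.6 ,  8.53])) T [-0.19  0.6  -0.03] 0.0439
```

Call:
arm_command:
  motion:
    - [[0,0,0,0,0,0,0.45],[0,0,0,0,0,0,0.3],[0,0,0,0,0,0,0.3],[0,0,0,0,0,0,0.3]]

```text
time: 13.15
position: [0.6104, -0.0119, 0.024]
eef_rot: [0.993, -0.116, -0.002, -0.0]
wrist_force: [-0.4, -0.9, 0.1]
opening: 0.0635
```

```bash
python3 nose.py;python3 look.py 7 wrist side; python3 - <<'E'
from h import *
crop('pics/side7.png','pics/side7c.png',250,190,120,90,6)
crop('pics/wrist7.png','pics/w7c.png',200,130,150,110,5)
E
```

```text
13.15 pitch -0.0044 (array([-42.44,  -0.23,  -0.83]), array([41.56, -0.29, -1.2 ]), 'F bay', array([-0.21, -1.02,  0.11])) T [-0.01 -0.16  0.  ] 0.0635
13.15 [ 0.6104 -0.0119  0.024 ] yaw -0.2322 pitch -0.0044 roll 0.0001 F [-0.44 -0.94  0.11] T [ 0.03  0.16 -0.  ] 0.0634571625792812
```

View pics/w7c.png

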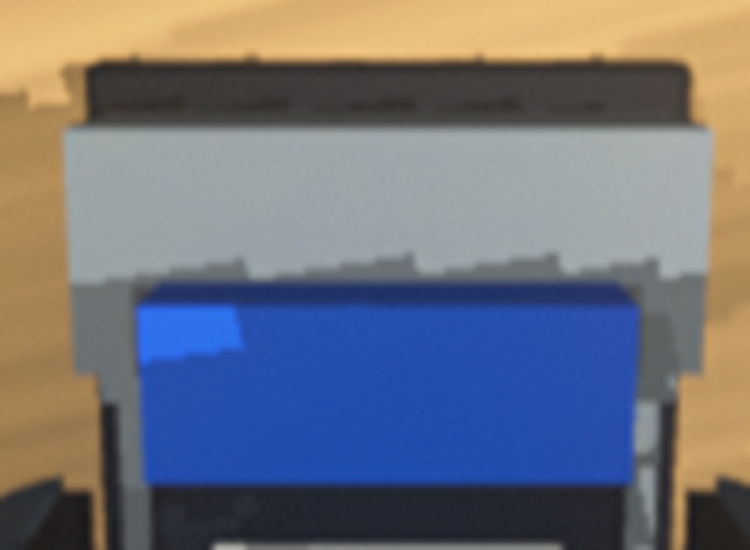

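View pics/side7c.png

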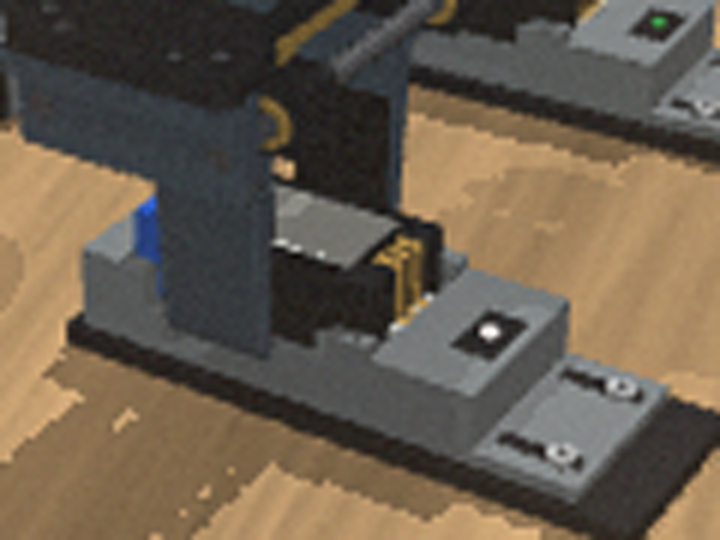

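Call:
arm_command:
  motion:
    - [[0,0,-0.2,0,0,0,0.3],[0,0,-0.4,0,0,0,0.2],[0,0,-0.7,0,0,0,0],[-0.5,0,-0.5,0,0,0,0],[-0.5,0,0,0,0,0,0]]

```text
time: 13.88
position: [0.5536, 0.0018, 0.1354]
eef_rot: [0.993, -0.116, 0.0, -0.0]
wrist_force: [-0.5, 0.1, -0.6]
opening: 0.0915
```

Call:
arm_command:
  motion:
    - [[-0.6,0,0,0,0,0,0],[-0.6,0,0,0,0,0,0],[0,0,0,0,0,0,0],[0,0,0,0,0,0,0]]

```text
time: 14.38
position: [0.4837, 0.0183, 0.1334]
eef_rot: [0.993, -0.116, -0.001, -0.0]
wrist_force: [-0.1, -0.3, 0.3]
opening: 0.0913
```

```bash
python3 look.py 8 wrist side scene; python3 - <<'E'
from h import *
crop('pics/side8.png','pics/side8c.png',250,165,150,115,5)
E
```

```text
14.375 [0.4837 0.0183 0.1334] yaw -0.2322 pitch -0.0024 roll -0.0003 F [-0.06 -0.33  0.31] T [-0.01  0.14 -0.  ] 0.09131761763039141
```

View pics/wrist8.png

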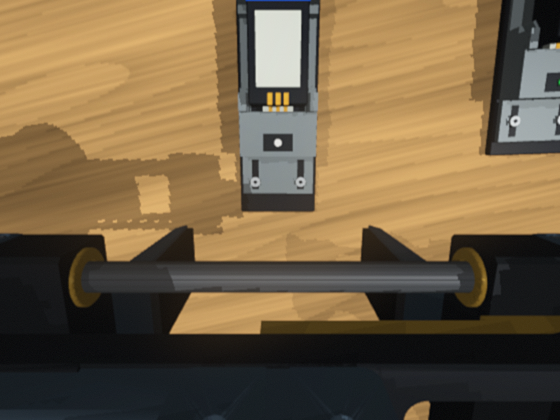

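View pics/side8c.png

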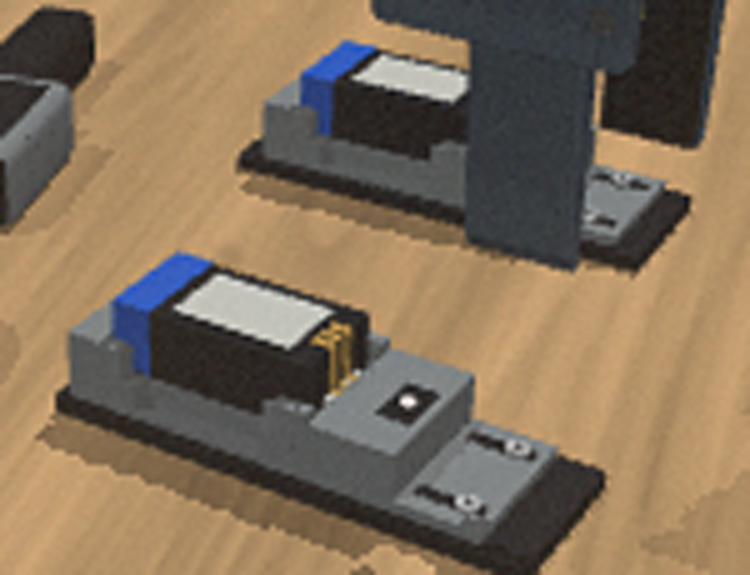

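Call:
arm_command:
  motion:
    - [[0,0.4,-0.6,0,0,0,0],[0,0.5,-0.6,0,0,0,0],[0,0.4,-0.2,0,0,0,0],[0,0,0,0,0,0,0],[0,0,0,0,0,0,0]]

```text
time: 15.15
position: [0.4651, -0.0574, 0.2162]
eef_rot: [0.993, -0.116, -0.002, -0.0]
wrist_force: [0.1, 0.4, -0.3]
opening: 0.091
```

```bash
python3 look.py 9 wrist side; python3 - <<'E'
from h import *
crop('pics/wrist9.png','pics/w9a.png',170,20,80,140,5)
crop('pics/wrist9.png','pics/w9b.png',345,0,110,170,5)
crop('pics/side9.png','pics/side9c.png',250,165,150,115,5)
E
```

```text
15.15 [ 0.4651 -0.0574  0.2162] yaw -0.2327 pitch -0.0046 roll -0.0001 F [ 0.09  0.45 -0.35] T [0.04 0.11 0.07] 0.09098221849928859
```

View pics/wrist9.png

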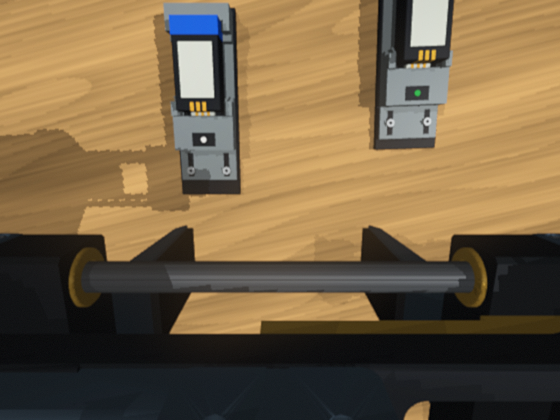

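View pics/side9c.png

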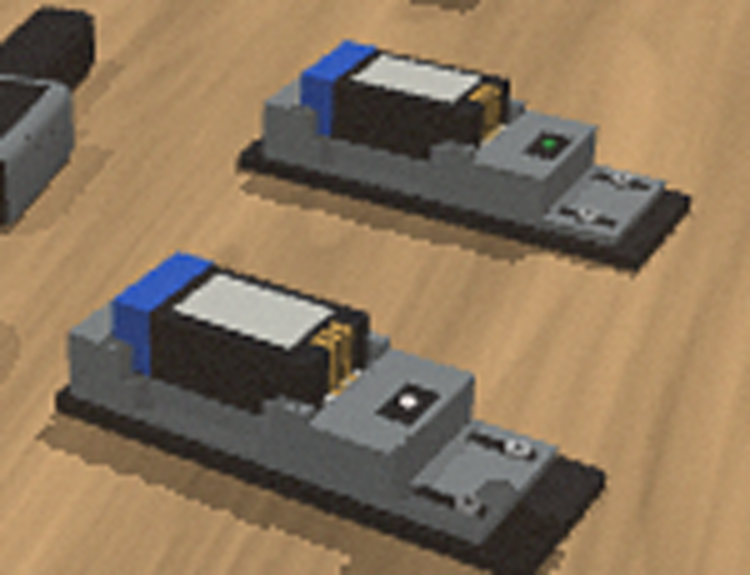

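```bash
python3 - <<'E'
from h import *
k=6
o=np.array([262,210]);im=cv2.imread('pics/side9.png')[210:280,262:372];im=cv2.resize(im,None,fx=k,fy=k,interpolation=cv2.INTER_CUBIC)
yaw=-.2318;bay=np.array([.6078,-.0102])
def w(x,y,z):
    c,s=np.cos(yaw),np.sin(yaw);return np.array([bay[0]+(c*x-s*y)/1000,bay[1]+(s*x+c*y)/1000,.022+z/1000])
def draw(ps,col):
    q=[tuple(np.round((proj('side',w(*p))-o+.5)*k-.5).astype(int).tolist()) for p in ps]
    for a,b in zip(q,q[1:]):cv2.line(im,a,b,col,1)
draw([(-41,22,28),(43,22,28),(43,-22,28),(-41,-22,28),(-41,22,28),(-41,22,0)],(0,255,0))
draw([(58,31,14),(58,-31,14)],(0,0,255));draw([(58,31,14),(58,31,-14),(-70,31,-14)],(0,0,255));draw([(-45,23,10),(-45,-23,10)],(0,0,255))
cv2.imwrite('pics/ov9.png',im)
E
```

```text
(no output)
```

View pics/ov9.png

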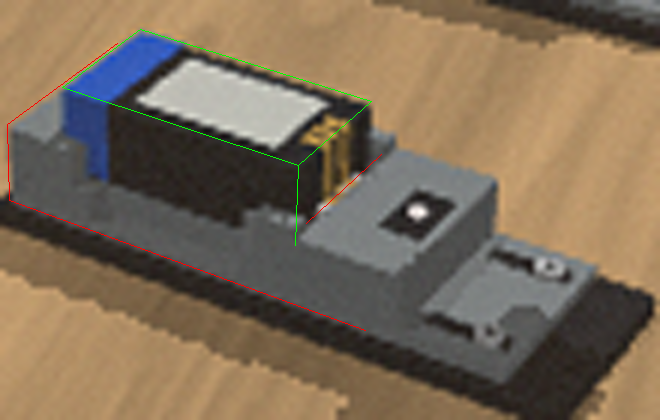

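View pics/w9a.png

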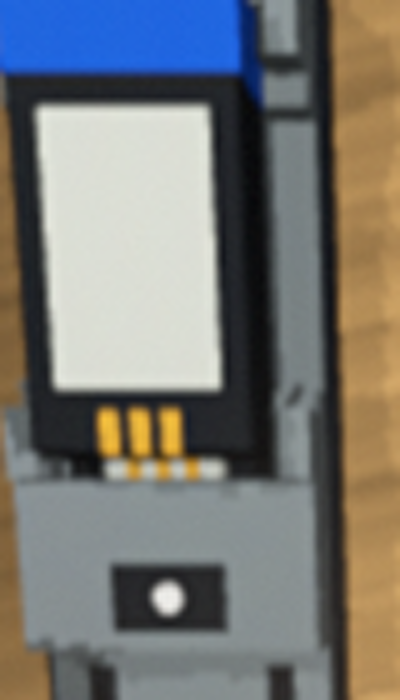

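View pics/w9b.png

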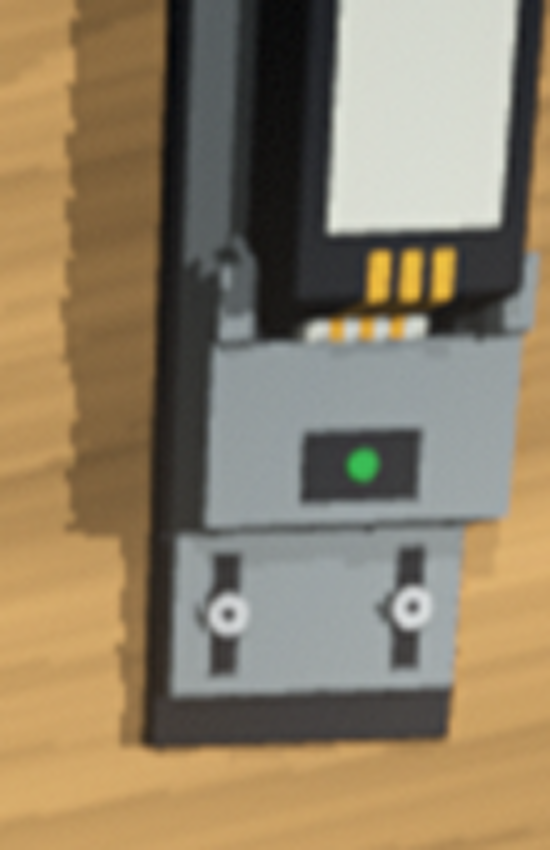

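Call:
arm_command:
  motion:
    - [[0.3,-0.5,0.3,0,0,0,0],[0.4,-0.5,0.5,0,0,0,0],[0.27,-0.3,0.4,0,0,0,0],[0,0,0.2,0,0,0,0],[0,0,0,0,0,0,0]]

```text
time: 15.88
position: [0.5381, 0.0051, 0.1313]
eef_rot: [0.993, -0.116, -0.003, -0.0]
wrist_force: [-0.7, 0.7, 0.4]
opening: 0.0913
```

```bash
python3 look.py 10 wrist; python3 - <<'E'
from h import *
crop('pics/wrist10.png','pics/w10a.png',200,50,150,190,4)
E
```

```text
15.875 [0.5381 0.0051 0.1313] yaw -0.2317 pitch -0.0065 roll 0.0005 F [-0.72  0.71  0.43] T [0.06 0.13 0.01] 0.09132370287998154
```

View pics/wrist10.png

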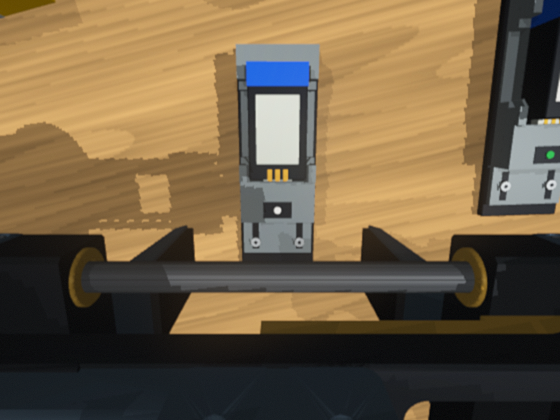

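View pics/w10a.png

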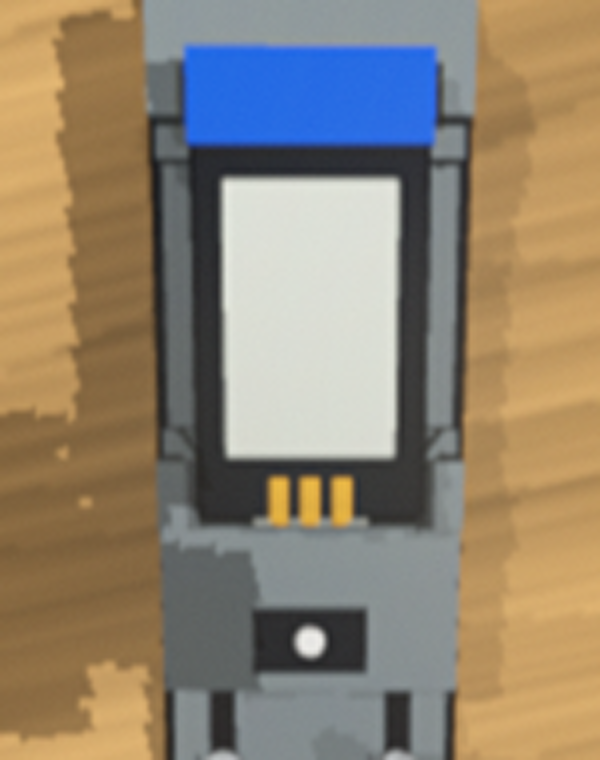

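```bash
python3 - <<'E'
from h import *
import pickle
st=pickle.load(open('st10.pkl','rb'))
yaw=-.2318;bay=np.array([.6078,-.0102]);ex=np.array([np.cos(yaw),np.sin(yaw)])
im=cv2.imread('pics/wrist10.png').astype(int)
print(im[40:70,278].tolist())
for n,uv,z in [('heel top',(277,61.4),.05),('nose top',(277,180.4),.05),('wall out',(277,44.6),.036),('toe edge',(277,181),.032),('LED',(277.2,210),.032)]:
    p=pz('wrist',uv,z,st);print(n,((p[:2]-bay)@ex*1000).round(1))
for a,b,z in [((246,61.4),(309,61.4),.05),((249.5,180.4),(307.5,180.4),.05)]:
    print('width',np.linalg.norm(pz('wrist',a,z,st)-pz('wrist',b,z,st))*1000)
E
```

```text
[[102, 164, 206], [103, 167, 210], [106, 167, 210], [122, 165, 199], [143, 159, 169], [156, 154, 147], [155, 152, 141], [156, 153, 143], [155, 153, 143], [154, 153, 142], [157, 155, 145], [156, 155, 144], [156, 153, 143], [157, 154, 143], [157, 153, 144], [158, 154, 145], [157, 154, 143], [157, 153, 144], [155, 153, 143], [155, 155, 146], [164, 153, 144], [199, 135, 110], [227, 110, 53], [229, 104, 33], [228, 105, 34], [229, 107, 39], [228, 106, 38], [227, 105, 37], [228, 106, 37], [228, 107, 38]]
heel top 43.0
nose top -41.4
wall out 57.1
toe edge -44.5
LED -68.9
width 44.439458060380495
width 44.46026641053327
```

Call:
arm_command:
  motion:
    - [[0.4,-0.018,0,0,0.003,0,1],[0.6,0,0,0,0.003,0,1],[0.5,0,0,0,0,0,1],[0.19,0,0.3,0,0,0,1],[0,0,0.5,0,0,0,1]]

```text
time: 16.55
position: [0.64, -0.0182, 0.086]
eef_rot: [0.993, -0.116, 0.003, 0.0]
wrist_force: [-0.3, 1.0, -0.5]
opening: 0.0443
```

Call:
arm_command:
  motion:
    - [[0,0,0.3,0,0,0,1],[0,0,0,0,0,0,1],[0,0,0,0,0,0,1]]

```text
time: 16.92
position: [0.6388, -0.0175, 0.0675]
eef_rot: [0.993, -0.116, 0.002, 0.0]
wrist_force: [0.5, 0.3, -0.3]
opening: 0.0142
```

Call:
arm_command:
  motion:
    - [[0,0,0.1,0,0,0,1],[0,0,0.07,0,0,0,1],[0,0,0.05,0,0,0,1],[0,0,0,0,0,0,1]]

```text
time: 17.42
position: [0.6382, -0.0173, 0.0528]
eef_rot: [0.993, -0.116, 0.001, 0.0]
wrist_force: [-0.8, 1.0, -0.1]
opening: 0.0005
```

Call:
arm_command:
  motion:
    - [[0,0,0.025,0,0,0,1],[0,0,0,0,0,0,1]]

```text
time: 17.68
position: [0.6383, -0.0173, 0.0516]
eef_rot: [0.993, -0.116, 0.001, 0.0]
wrist_force: [-0.7, -0.4, 0.2]
opening: 0.0005
```

Call:
arm_command:
  motion:
    - [[0,0,0.015,0,0,0,1],[0,0,0,0,0,0,1]]

```text
time: 17.92
position: [0.6383, -0.0173, 0.0507]
eef_rot: [0.993, -0.116, 0.001, 0.0]
wrist_force: [0.5, 0.7, -0.3]
opening: 0.0002
```

Call:
arm_command:
  motion:
    - [[0,0,0.01,0,0,0,1],[0,0,0,0,0,0,1]]

```text
time: 18.18
position: [0.6384, -0.0174, 0.0503]
eef_rot: [0.993, -0.116, 0.001, 0.0]
wrist_force: [-1.0, -0.3, 3.5]
opening: 0.0004
```

Call:
arm_command:
  motion:
    - [[0,0,0.01,0,0,0,1],[0,0,0,0,0,0,1]]

```text
time: 18.42
position: [0.6384, -0.0174, 0.0502]
eef_rot: [0.993, -0.116, 0.001, 0.0]
wrist_force: [-4.1, 0.4, 12.7]
opening: 0.0004
```

Call:
arm_command:
  motion:
    - [[0,0,-0.1,0,0,0,1],[0,0,-0.4,0,0,0,1],[0,0,-0.7,0,0,0,1],[-0.5,0,-0.5,0,0,0,1],[-0.6,0,0,0,0,0,1]]

```text
time: 19.05
position: [0.5748, -0.0021, 0.1539]
eef_rot: [0.993, -0.116, 0.003, -0.0]
wrist_force: [-0.2, -0.4, -0.7]
opening: 0.0005
```

Call:
arm_command:
  motion:
    - [[-0.5,0,-0.3,0,0,0,1],[-0.5,0,-0.3,0,0,0,1],[0,0,0,0,0,0,1],[0,0,0,0,0,0,1]]

```text
time: 19.55
position: [0.516, 0.0116, 0.1874]
eef_rot: [0.993, -0.116, 0.001, 0.0]
wrist_force: [-0.4, -0.2, -1.1]
opening: 0.0006
```

```bash
python3 look.py 11 side scene; python3 - <<'E'
from h import *
crop('pics/side11.png','pics/side11c.png',250,165,150,115,5)
E
```

```text
19.55 [0.516  0.0116 0.1874] yaw -0.2321 pitch 0.0027 roll -0.0001 F [-0.4  -0.18 -1.13] T [0.04 0.12 0.01] 0.00056587372345578
```

View pics/side11c.png

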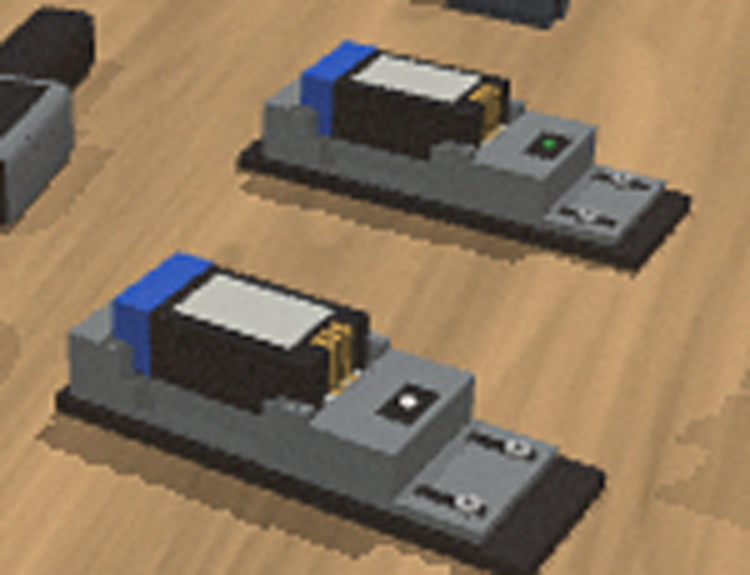

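View pics/scene11.png

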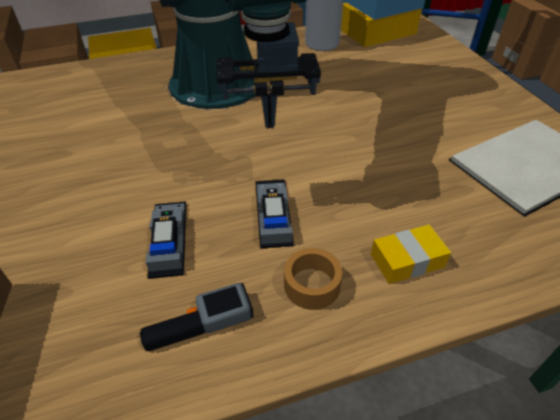

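The pictures show the battery lying flat in the cradle, unmoved by the press. The other cradle, scanner, tape and carton are where they were.

```bash
python3 -c "
from station import bot
print(bot.sign_off())"
```

```text
the job is handed in; nothing more can be done
None
```

The loose battery is seated flat in the empty cradle, released, and the job is handed in at about 19.6 s. I set it in nose first with the heel up about 14°. I found the floor by feel at about 8 N, pushed the sprung contact back at up to about 7.5 N, and rocked the heel down.

**Last checks:**
- **Along the bay:** after release the heel measured +43 mm and the nose −41.4 mm from the bay centre, against an expected +43 and −41. The tray turned out to be shifted about 5 mm towards the heel.
- **Height:** pressing lightly on the heel top, peaking at 12.7 N, met it at 50.3 mm. Fully home would be 50 mm.
- **Side view:** the battery matched the outline of a fully seated one to about a pixel.
- **Other things:** the other battery, scanner, tape and carton look unmoved in the last scene picture, judged by eye.

**One check that disagreed:** the lamp on this cradle still shows white, while the other cradle's is green. The task says nothing about the lamp. Every position and force check says the battery is home, so I left it.

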